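# Turn the mould and its board over together

### The arm

A 6-joint arm with a two-finger parallel gripper is mounted at the origin on a cart in front of the work surface, level with it; the furniture and walls round the work are solid. World frame = base frame: x ahead of the robot, y to its left, z up, the work surface at z = 0. Lengths are in mm, angles in rad, forces in N, time in s.
With the tool pointing down it reaches from about 350 to 775 mm from the base axis. Payload 7.3 kg.
Tool frame: the origin (TCP) lies at the very end of the fingers, on their centre line; the grasp point (between the pads) lies 19 mm behind it (pinch_z is the distance from the TCP to the grasp point, in mm); z points along the fingers, y is the direction in which the jaws open and shut (so a half turn about z gives the same grasp; the last joint's range is limited). The gripper opens to 92 mm and grips with 3 to 60 N. Pads are 19 mm wide; open, the fingers measure 130 mm over their backs; the gripper's body (75 mm by 190 mm) begins 47 mm behind the grasp point.
Start: joints at [1.143, 0.342, 1.524, -0, 1.275, -0.146], TCP at [145.979, 504.316, 226.741] pointing down, gripper open.
Joint ranges: [-2.53, 2.53], [-0.77, 2.02], [0.04, 2.7], [-1, 4.14], [0.28, 2.66], [-3.11, 3.11]. Speed limits (rad/s): [2.57, 2.57, 3.14, 3.14, 3.14, 3.14].

### API

Orientations are given as [roll, pitch, yaw] about the fixed x, y, z axes, in that order (R = Rz(yaw) Ry(pitch) Rx(roll)).
In Python, from plant import * gives the robot as it stands.
- The arm moves only by the tool step_arm, never from a script. Its argument "moves" is one flat list of numbers, 7 for each row, row after row: the shift along the tool's x, y, z scaled (see below), then the turn, a rotation vector about the tool's x, y, z scaled (see below), then the closure, from -1 (fully open) to 1 (shut). A call has 1 to 8 rows; each row shifts and turns the pose as measured when the row begins, along the tool's axes as they then stand; what a row does not reach is not made up. The controller multiplies each number of a shift by 2 cm and each number of a turn by 4 degrees. A row lasts 1/12 s, in which the tool goes at most 41.7 mm and 7.16 degrees, less where a joint would pass 70% of its speed; a pose out of reach is approached as far as the arm can. A call with a number of a shift or a turn outside -1 to 1 is refused whole. A call with a gripper value outside its range is refused whole. The fingers move at their own pace and stop on an object; the grip force is fixed at half the most. Time passes only in rows, so rows that do not move let the fingers close. It gives the time, the measured TCP pose, the force and the opening at its end, in the units of the state.
- get_obs(): the state, without advancing time (a new reading comes with each control period).
- capture(name): name is "scene" or "side" or "wrist"; returns the picture (420x560x3 uint8, red, green, blue); there is no depth.
- get_calibration(name): a dict with "mtx" (3x3 intrinsics, pixels), "eye" and "orientation" of the camera in the world; the wrist camera has in their place "mount" (4x4, takes a point from camera to tool coordinates, whose origin is the TCP and whose axes are the flange's). Camera axes: x right, y down, z forward; pixel columns grow to the right and rows downward; lengths in mm; the calibration is good to about 2 mm. The wrist camera is an equidistant fisheye: a pixel r from the principal point sees the ray r / f radians off the axis. A picture is of the moment at which its call begins: read the wrist's pose just before it. get_calibration takes no time and is no camera call.
- close_job(): hands the job in, once; it reports no verdict.
The state is a dict: "time": time; "joint_positions": joint angles; "dq": joint speeds; "tau": joint torques, N m; "tool_pos": TCP position; "tcp_rot": TCP orientation; "contact_force": force on the tool from outside, world axes, zero at the start; "moment": the same for the moment, N m; "grip_width": finger opening in mm.
Only numpy, scipy, OpenCV 4.12 (cv2) and the standard library are available. Lean on these libraries where they do the work, as an engineer would, in place of code of your own. Each camera call takes 0.05 s, during which the arm holds its last target.

### The job

Two small hinged turn-out stands are on the worktop, each holding a round blue mould and a wooden board as a pair. In one of them the mould is still underneath with the board lying on its mouth: take that stand's black bar, swing its cradle all the way over to the other side so that the pair is upside down, mould on top of the board, and let go. Lower it gently, do not let it drop, and leave the other stand, which has already been turned, as it is.

Things in the scene. Friction and masses are not known exactly. Their poses are not given: they have to be found in the camera images.
- turner_bar (a point): Middle of the black bar of the stand to be turned: round, level, 10 mm thick, 71 mm free length, 50 mm above the worktop at first; 140 mm from the hinge axis and parallel to it, so it may turn between the fingers. Clear gap of 42 mm between bar and the cradle's frame, which reaches 27 mm above and below the bar when flat; only worktop or sink rim under it. Moves with it; x axis along the bar.
- turner_hinge (a point): Fixed point mid-way on that stand's level hinge axis (its x axis), 50 mm above the worktop. The cradle starts flat on the right-hand (-y) side of it and swings up and over to flat on the left, 180 degrees between end stops. It turns easily, has no spring, weighs about 0.5 kg with its contents and falls to either side if let go. Fixed white base 104 x 160 x 8 mm.
- mould_center (a point): Centre of the blue mould in that stand: a round open cup 34 mm high, 64 mm across the rim, 46 mm across its closed bottom; z axis from bottom to mouth (up at first). Loose in the cradle with 3 mm play, 54 mm from the hinge axis, between slats, side rails and a plate on the hinge side. The cradle is open towards the bar.
- board_center (a point): Centre of the wooden board, 66 x 66 x 9 mm, that lies on the mouth of that mould under the upper slats. Loose.
- turner_cradle (a joint): Angle of the cradle to be turned: 0 flat on the right as at the start, 1.571 upright, 3.142 flat on the left, fully turned over.
- other_cradle (a joint): Angle of the cradle of the other, alike stand, which is already turned (blue mould bottom up on top of its board) and must be left: 0 where it lies now, on the left-hand side of its own hinge; grows if it is lifted.

How it is judged (in metres and radians):
On the way:
1. the cradle stands upright, with the pair in it (value of joint turner_cradle above 1.4 rad and distance between mould_center and board_center below 0.035 m).
At the end, for the whole second after the job is handed in: The cradle lies flat on the other side (within 10 degrees of half a turn) and at rest, the mould bottom up (within 10 degrees) on top of the board and centred on it within 15 mm, both still in the cradle; the other stand's cradle lies as it was (within 6 degrees) (value of joint turner_cradle above 2.97 rad and angle between mould_center's own z axis and vertical above 2.97 rad and height (world z) of board_center below 0.042 m and horizontal distance between mould_center and board_center below 0.015 m and distance between mould_center and board_center below 0.035 m and velocity of joint turner_cradle between -0.05 and 0.05 rad/s and value of joint other_cradle below 0.1 rad); the robot touches nothing.
It fails at once if the cradle is dropped or flung (turns faster than 3 rad/s) (velocity of joint turner_cradle above 3 rad/s or velocity of joint turner_cradle below -3 rad/s).
It fails at once if the other stand's cradle is lifted by more than 0.3 rad (value of joint other_cradle above 0.3 rad).
It also fails if it takes over 50 s, if anything falls off the work surface, if the arm or the gripper's body presses on something with over 40 N, if the wrist force passes 120 N, or if a joint passes its speed limit or range.

## Working session

There is one attempt and no reset: what is moved stays moved. The work goes in short steps, Python scripts to look and compute and a tool call to move; the robot and the scene stay as the last step left them, time stands still between calls to the robot, and variables do not carry over. Pictures are saved under pics/ and viewed, and the job is handed in when it is done.

Besides the shell and the picture viewer there is one more tool, called after "Call:" as name(argument=value, ...) on one line, values as JSON. step_arm: Moves the arm, as the interface text tells. Shifts and turns lie within -1 to 1; 1 stands for 2 cm of shift or 4 degrees of turn. Its arguments: {"type":"object","properties":{"moves":{"type":"array"}},"required":["moves"]}

```bash
mkdir -p pics; ls; python3 - <<'E'
from plant import *
import cv2
print(get_obs())
for n in ["scene","side","wrist"]:
    print(n,get_calibration(n))
    im=capture(n); cv2.imwrite(f"pics/{n}0.png",im[:,:,::-1])
E
```

```text
pics
{'time': 0.0, 'joint_positions': array([ 1.14301496e+00,  3.42720230e-01,  1.52504997e+00,  2.24084614e-05,
        1.27539050e+00, -1.46007045e-01]), 'dq': array([ 0.0004798 ,  0.00028834, -0.00090455, -0.00131921, -0.00130804,
        0.00051134]), 'tau': array([ 2.17047855e-04, -4.31227076e+01, -2.44225448e+01,  7.19799497e-02,
        5.55974082e-02, -1.50286869e-04]), 'tool_pos': array([145.78139576, 503.91719206, 226.03475747]), 'tcp_rot': array([-3.14004441e+00, -2.49332616e-04,  2.85981160e+00]), 'contact_force': array([ 1.03237228, -0.12585355, -0.95187701]), 'moment': array([-0.03673485,  0.01666446,  0.00039587]), 'grip_width': 91.80429707562966}
scene {'mtx': array([[421.83345725,   0.        , 278.34801704],
       [  0.        , 421.83345725, 214.40175601],
       [  0.        ,   0.        ,   1.        ]]), 'eye': array([  20.24022655, -608.70238307,  943.46772337]), 'orientation': array([-2.46797604, -0.00608838, -0.71064816])}
side {'mtx': array([[524.70880428,   0.        , 282.07166606],
       [  0.        , 524.70880428, 216.56337847],
       [  0.        ,   0.        ,   1.        ]]), 'eye': array([  129.73370532, -1153.62573377,   843.38943915]), 'orientation': array([-2.15579051,  0.02424798, -0.32192899])}
wrist {'mtx': array([[325.1922621 ,   0.        , 283.96619829],
       [  0.        , 325.1922621 , 209.13031429],
       [  0.        ,   0.        ,   1.        ]]), 'mount': array([[-3.50376159e-04, -9.66728797e-01, -2.55803265e-01,
         6.91055748e+01],
       [ 9.99999642e-01, -1.41545349e-04, -8.34782420e-04,
         8.28016561e-01],
       [ 7.70800442e-04, -2.55803466e-01,  9.66728500e-01,
        -1.58994119e+02],
       [ 0.00000000e+00,  0.00000000e+00,  0.00000000e+00,
         1.00000000e+00]])}
```

View pics/scene0.png

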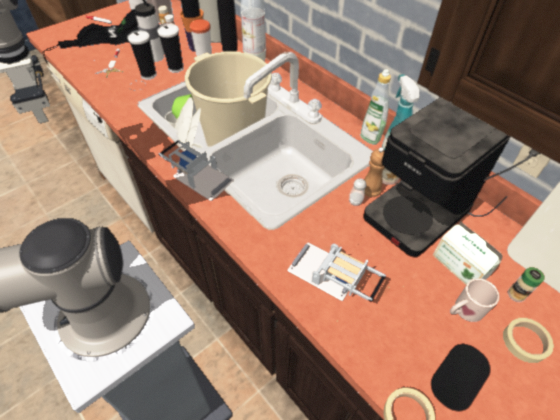

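View pics/side0.png

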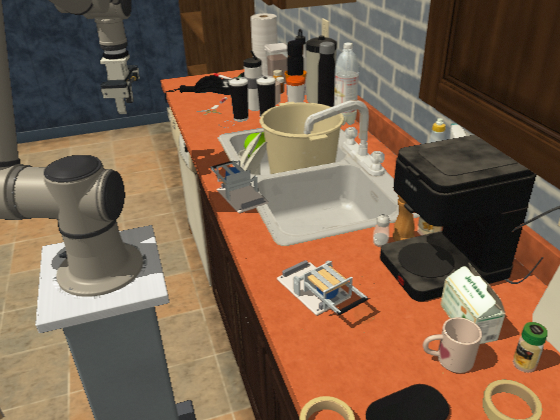

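View pics/wrist0.png

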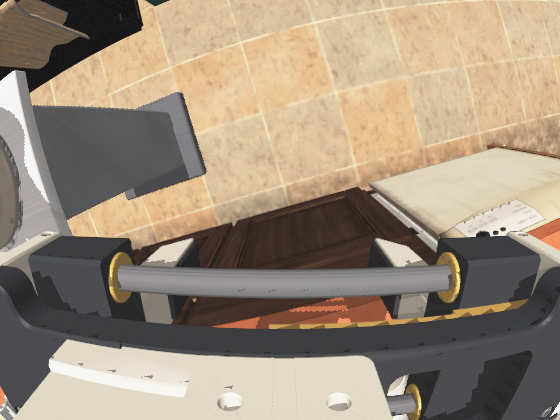

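```bash
python3 - <<'E'
import cv2,numpy as np
a=cv2.imread("pics/scene0.png")[230:310,280:400]; b=cv2.imread("pics/side0.png")[250:320,270:375]
a=cv2.resize(a,None,fx=6.6,fy=6.6,interpolation=cv2.INTER_CUBIC)
b=cv2.resize(b,None,fx=7.6,fy=7.6,interpolation=cv2.INTER_CUBIC)
cv2.imwrite("pics/a1.png",a);cv2.imwrite("pics/b1.png",b);print(a.shape,b.shape)
E
```

```text
(528, 792, 3) (532, 798, 3)
```

View pics/a1.png

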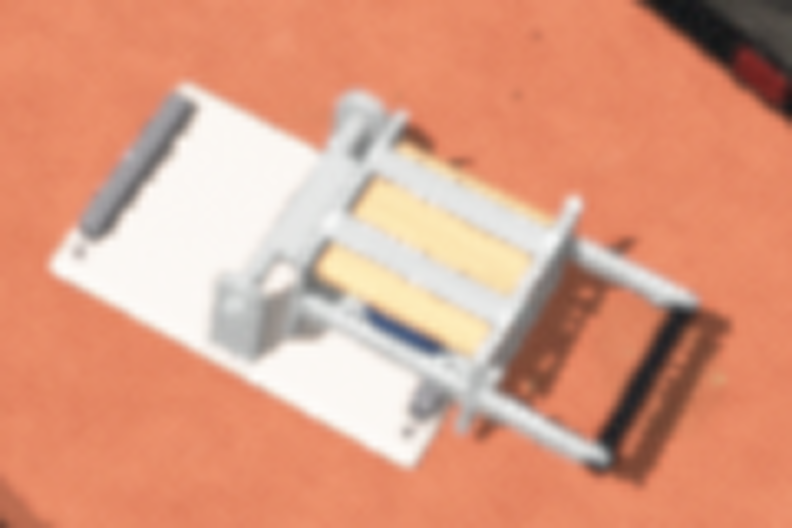

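View pics/b1.png

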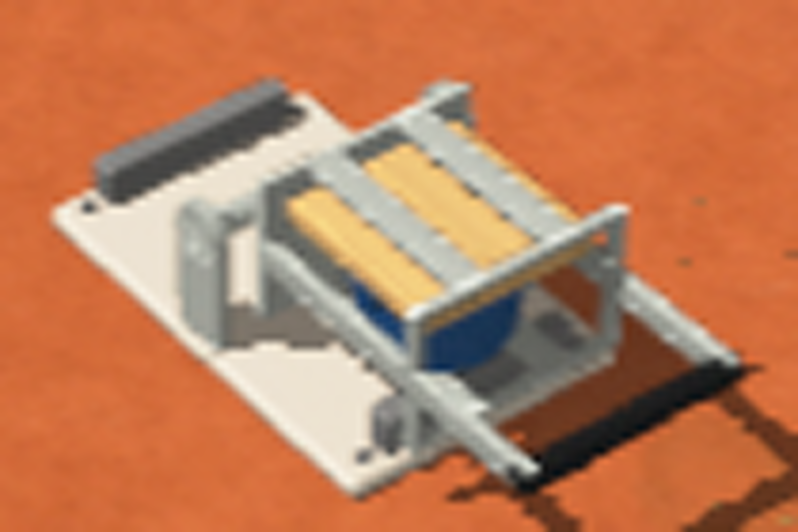

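```bash
cat > h.py <<'E'
import numpy as np
from scipy.spatial.transform import Rotation as R
from plant import *
def ray(n,px):
    c=get_calibration(n); r=R.from_euler('xyz',c['orientation']).as_matrix()
    return c['eye'], r@np.linalg.inv(c['mtx'])@[px[0],px[1],1]
def onz(n,px,z):
    e,d=ray(n,px); return e+d*(z-e[2])/d[2]
def tri(p,q):
    e,d=ray("scene",p);f,g=ray("side",q)
    s=np.linalg.lstsq(np.c_[d,-g],f-e,rcond=None)[0]
    a=e+d*s[0];b=f+g*s[1]; return (a+b)/2,np.linalg.norm(a-b)
E
python3 - <<'E'
from h import *
A=lambda x,y:np.array([(x-3)/6.6+280,(y-3)/6.6+230])
B=lambda x,y:np.array([(x-3.3)/7.6+270,(y-3.3)/7.6+250])
np.set_printoptions(precision=1,suppress=True)
for p,q in [((685,308),(735,370)),((607,453),(525,480))]:
    print(tri(A(*p),B(*q)),onz("scene",A(*p),50),onz("side",B(*q),50))
for p in [(50,268),(185,83),(412,468)]: print("base",onz("scene",A(*p),8))
for p in [(52,212),(355,495)]: print("base side",onz("side",B(*p),8))
E
```

```text
(array([ 562.8, -381.4,   45. ]), np.float64(2.3960371973687904)) [ 558.4 -382.9   50. ] [ 561.4 -385.5   50. ]
(array([ 489.5, -403.9,   48.9]), np.float64(5.236587438113688)) [ 491.9 -403.6   50. ] [ 486.2 -406.4   50. ]
base [ 409.3 -199.9    8. ]
base [ 509.2 -170.1    8. ]
base [ 454.5 -351.1    8. ]
base side [ 411.  -202.3    8. ]
base side [ 455.5 -355.6    8. ]
```

```bash
python3 - <<'E'
from h import *
np.set_printoptions(precision=1,suppress=True)
print("pot rim left/right",tri((187,85),(260,118)),tri((268,95),(343,115)))
print("other stand",[onz("scene",p,50) for p in [(165,145),(210,200),(232,180),(185,100)]])
print("faucet", tri((247,90),(306,128)))
a=cv2=__import__('cv2').imread("pics/scene0.png")[90:210,130:250]
import cv2
cv2.imwrite("pics/o.png",cv2.resize(a,None,fx=5,fy=5,interpolation=cv2.INTER_CUBIC))
E
```

```text
pot rim left/right (array([577. , 487.5, 127.4]), np.float64(3.7359398013522673)) (array([739.9, 229.5, 187.9]), np.float64(77.04715552996775))
other stand [array([401.3, 366.6,  50. ]), array([378.3,  90.5,  50. ]), array([470.6, 112. ,  50. ]), array([573.9, 520.1,  50. ])]
faucet (array([682.4, 306.4, 152. ]), np.float64(6.9115307535888775))
```

View pics/o.png

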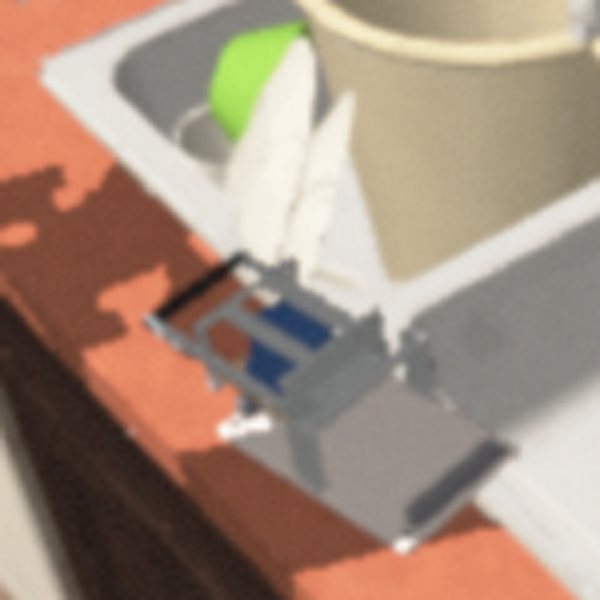

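Call:
step_arm(moves=[-1,0.1,-0.1,0,0,0.52,0.1,-1,0.1,-0.1,0,0,0.52,0.1,-1,0.1,-0.1,0,0,0.52,0.1,-1,0.1,-0.1,0,0,0.52,0.1,-1,0.1,-0.1,0,0,0.52,0.1,-1,0.1,-0.1,0,0,0.52,0.1,-1,0.1,-0.1,0,0,0.52,0.1,-1,0.1,-0.1,0,0,0.52,0.1])

```text
time: 0.82
tool_pos: [299.8, 453.1, 239.6]
tcp_rot: [-3.133, -0.001, 2.564]
contact_force: [0.1, 0.4, 0.2]
grip_width: 44.0
```

Call:
step_arm(moves=[-1,0.05,0,0,0,0.54,0.12,-1,0.05,0,0,0,0.54,0.12,-1,0.05,0,0,0,0.54,0.12,-1,0.05,0,0,0,0.54,0.12,-1,0.05,0,0,0,0.54,0.12,-1,0.05,0,0,0,0.54,0.12,-1,0.05,0,0,0,0.54,0.12,-1,0.05,0,0,0,0.54,0.12])

```text
time: 1.48
tool_pos: [431.3, 349.2, 236.9]
tcp_rot: [-3.129, 0.001, 2.247]
contact_force: [0.3, -0.3, -0.8]
grip_width: 40.4
```

Call:
step_arm(moves=[-1,0.05,0,0,0,0.54,0.12,-1,0.05,0,0,0,0.54,0.12,-1,0.05,0,0,0,0.54,0.12,-1,0.05,0,0,0,0.54,0.12,-1,0.05,0,0,0,0.54,0.12,-1,0.05,0,0,0,0.54,0.12,-1,0.05,0,0,0,0.54,0.12,-1,0.05,0,0,0,0.54,0.12])

```text
time: 2.15
tool_pos: [523.5, 209.2, 233.9]
tcp_rot: [-3.124, 0.005, 1.93]
contact_force: [-0.8, -0.1, -0.7]
grip_width: 40.6
```

Call:
step_arm(moves=[-1,0.05,0,0,0,0.54,0.12,-1,0.05,0,0,0,0.54,0.12,-1,0.05,0,0,0,0.54,0.12,-1,0.05,0,0,0,0.54,0.12,-1,0.05,0,0,0,0.54,0.12,-1,0.05,0,0,0,0.54,0.12,-1,0.05,0,0,0,0.54,0.12,-1,0.05,0,0,0,0.54,0.12])

```text
time: 2.82
tool_pos: [567.3, 47.4, 231.5]
tcp_rot: [-3.12, 0.01, 1.613]
contact_force: [0.1, 1.0, 0.6]
grip_width: 40.7
```

Call:
step_arm(moves=[-1,-0.1,0,0,0,0.86,0.12,-1,-0.05,0,0,0,0.86,0.12,-1,0,0,0,0,0.86,0.12,-1,0.07,0,0,0,0.86,0.12,-1,0.13,0,0,0,0.86,0.12,-1,0.2,0,0,0,0.86,0.12,-0.97,0.26,0,0,0,0.86,0.12,-0.95,0.32,0,0,0,0.86,0.12])

```text
time: 3.48
tool_pos: [553.6, -121.0, 230.2]
tcp_rot: [-3.122, 0.021, 1.109]
contact_force: [0.3, 0.2, 0.5]
grip_width: 40.4
```

Call:
step_arm(moves=[-0.9,0.38,0,0,0,0.86,0.12,-0.9,0.43,0,0,0,0.86,0.12,-0.88,0.48,0,0,0,0.86,0.12,-0.85,0.53,0,0,0,0.86,0.12,-0.8,0.58,0,0,0,0.86,0.12,-0.77,0.63,0,0,0,0.86,0.12,-0.74,0.67,0,0,0,0.86,0.12,-0.7,0.7,0,0,0,0.86,0.12])

```text
time: 4.15
tool_pos: [536.4, -286.8, 229.0]
tcp_rot: [-3.128, 0.031, 0.604]
contact_force: [-0.2, -0.3, 0.2]
grip_width: 40.5
```

Call:
step_arm(moves=[-0.6,0.65,0,0,0,0.77,0.12,-0.55,0.7,0,0,0,0.77,0.12,-0.5,0.76,0,0,0,0.77,0.12,-0.45,0.78,0,0,0,0.77,0.12,-0.4,0.8,0,0,0,0.77,0.12,-0.35,0.85,0,0,0,0.65,0.12,0,0,0,0,0,0,0.12])

```text
time: 4.73
tool_pos: [522.2, -402.8, 226.0]
tcp_rot: [-3.135, 0.038, 0.266]
contact_force: [0.5, -0.1, 0.1]
grip_width: 40.4
```

```bash
cat >> h.py <<'E'
def plan(tgt,yaw):
    o=get_obs(); Rc=R.from_euler('xyz',o['tcp_rot']); Rt=R.from_euler('xyz',[np.pi,0,yaw])
    print("pos",o['tool_pos'],"rot",o['tcp_rot'],"F",o['contact_force'],"w",o['grip_width'],"t",o['time'])
    print("shift units",Rc.inv().apply(np.array(tgt)-o['tool_pos'])/20,"turn units",np.degrees((Rc.inv()*Rt).as_rotvec())/4)
np.set_printoptions(precision=3,suppress=True)
E
python3 - <<'E'
from h import *
import cv2
plan([524,-394,31],0.288)
im=capture("wrist"); cv2.imwrite("pics/w1.png",im[:,:,::-1])
E
```

```text
pos [ 522.175 -402.78   226.01 ] rot [-3.135  0.038  0.266] F [ 0.543 -0.073  0.123] w 40.44398256767008 t 4.7333
shift units [ 0.571 -0.332  9.738] turn units [-0.106  0.54  -0.317]
```

View pics/w1.png

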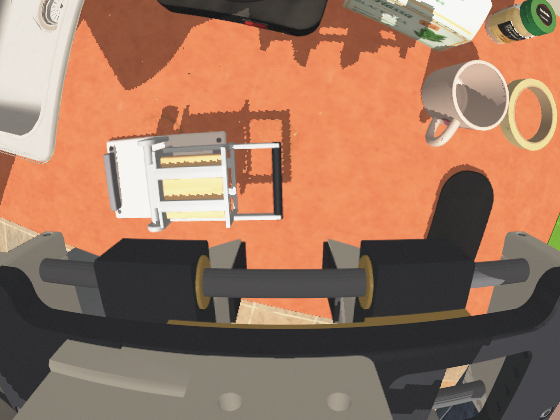

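```bash
cat >> h.py <<'E'
def wray(px,pos,rot):
    c=get_calibration("wrist"); K=c['mtx'];M=c['mount']
    v=np.array([px[0]-K[0,2],px[1]-K[1,2]]); r=np.hypot(*v); t=r/K[0,0]
    d=np.r_[v/r*np.sin(t),np.cos(t)]
    Rt=R.from_euler('xyz',rot).as_matrix()
    return Rt@M[:3,3]+pos, Rt@(M[:3,:3]@d)
def wonz(px,pos,rot,z):
    e,d=wray(px,pos,rot); return e+d*(z-e[2])/d[2]
E
python3 - <<'E'
from h import *
import cv2
im=cv2.imread("pics/w1.png")
c=im[120:240,95:300]
m=(c.max(2)<75).astype(np.uint8)
n,l,s,ct=cv2.connectedComponentsWithStats(m)
o=get_obs()
for i in range(1,n):
    if s[i][4]>100: print(s[i]+[95,120,0,0,0],ct[i]+[95,120])
for p in [(278,142),(278,218),(278,180)]: print(wonz(p,o['tool_pos'],o['tcp_rot'],50))
cv2.imwrite("pics/w1c.png",cv2.resize(c,None,fx=3.8,fy=3.8,interpolation=cv2.INTER_CUBIC))
E
```

```text
[272 142  10  74 560] [277.014 179.998]
[ 563.054 -381.351   50.   ]
[ 484.387 -402.586   50.   ]
[ 524.697 -391.734   50.   ]
```

View pics/w1c.png

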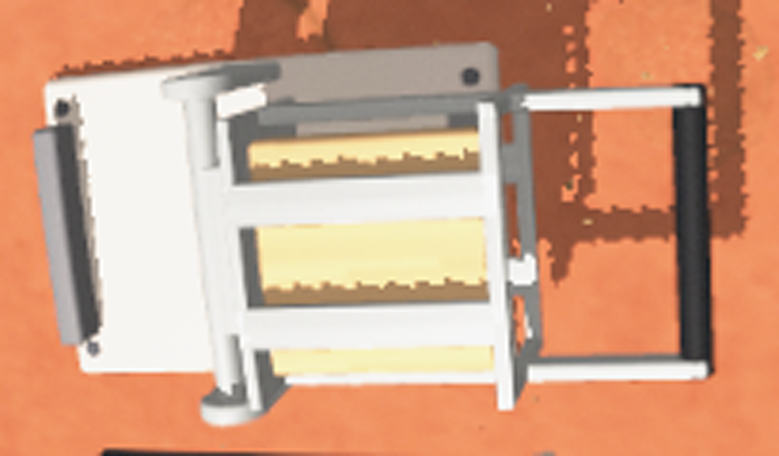

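```bash
python3 - <<'E'
from h import *
o=get_obs()
a,b,c=[wonz((x/3.8+94.6,y/3.8+119.6),o['tool_pos'],o['tcp_rot'],50) for x,y in [(689,105),(696,360),(692,230)]]
print(a,b,(a+b)/2,c,np.arctan2(a[1]-b[1],a[0]-b[0]))
h1,h2=[wonz((x/3.8+94.6,y/3.8+119.6),o['tool_pos'],o['tcp_rot'],50) for x,y in [(200,110),(229,380)]]
print(h1,h2,(h1+h2)/2,np.arctan2(h1[1]-h2[1],h1[0]-h2[0]))
E
```

```text
[ 557.286 -380.709   50.   ] [ 488.323 -401.26    50.   ] [ 522.805 -390.985   50.   ] [ 524.209 -390.467   50.   ] 0.28961695698001066
[ 522.457 -244.586   50.   ] [ 444.222 -267.118   50.   ] [ 483.34  -255.852   50.   ] 0.28041440051770383
```

Call:
step_arm(moves=[0.2,-0.2,0.7,-0.05,0.27,-0.15,0.12,0.2,-0.2,0.7,-0.05,0.27,-0.15,0.12,0.1,-0.05,0.8,0,0,0,0.12,0,0,0.8,0,0,0,0.12,0,0,0.8,0,0,0,0.12,0,0,0.8,0,0,0,0.12,0,0,0.5,0,0,0,0.12,0,0,0,0,0,0,0.12])

```text
time: 5.45
tool_pos: [530.4, -381.8, 119.3]
tcp_rot: [-3.136, -0.003, 0.302]
contact_force: [0.1, 0.3, -0.2]
grip_width: 40.3
```

```bash
python3 - <<'E'
from h import *
import cv2
plan([523,-392,31],0.287)
im=capture("wrist")[:,:,::-1]; cv2.imwrite("pics/w2.png",im)
E
```

```text
pos [ 530.355 -381.832  119.344] rot [-3.136 -0.003  0.302] F [ 0.062  0.325 -0.18 ] w 40.31435505929589 t 5.45
shift units [-0.516  0.399  4.414] turn units [-0.075 -0.046  0.209]
```

View pics/w2.png

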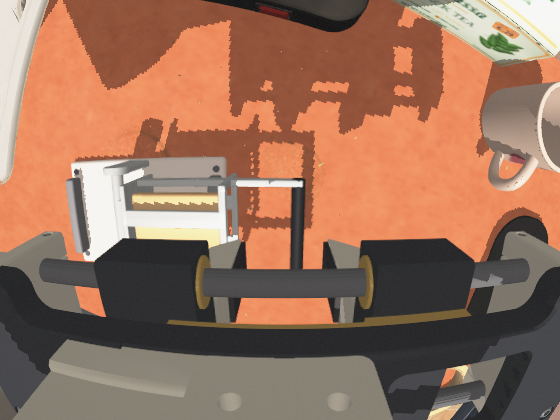

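```bash
python3 - <<'E'
from h import *
import cv2
im=cv2.imread("pics/w2.png");o=get_obs()
for y in (195,215,235,255):
    r=im[y,285:312].max(1); i=np.where(r<75)[0]+285
    p=wonz((i.mean(),y),o['tool_pos'],o['tcp_rot'],50)
    # offset from est bar line along n
    print(y,i.min(),i.max(),p,"n-offset",(p[:2]-[523.5,-391.5])@[-.284,.959])
p=wonz((299,183),o['tool_pos'],o['tcp_rot'],50);print("end",p,(p[:2]-[523.5,-391.5])@[.959,.284])
E
```

```text
195 292 304 [ 551.127 -385.11    50.   ] n-offset -1.7180000291220952
215 292 303 [ 536.744 -389.359   50.   ] n-offset -1.7085263871580252
235 291 302 [ 521.756 -393.425   50.   ] n-offset -1.3506866461829734
255 291 302 [ 506.346 -398.423   50.   ] n-offset -1.7676731965306443
end [ 559.723 -383.106   50.   ] 37.12123116764421
```

Call:
step_arm(moves=[-0.25,0.22,0.2,-0.05,-0.03,0.1,0.12,-0.22,0.22,0.2,-0.03,-0.02,0.1,0.12,0,0,0.6,0,0,0,0.12,0,0,0.6,0,0,0,0.12,0,0,0,0,0,0,0.12])

```text
time: 5.92
tool_pos: [525.5, -396.0, 90.2]
tcp_rot: [3.133, -0.004, 0.287]
contact_force: [-0.3, 0.0, -1.4]
grip_width: 40.6
```

```bash
python3 - <<'E'
from h import *
plan([524,-393,31],0.287)
E
```

```text
pos [ 525.459 -396.004   90.199] rot [ 3.133 -0.004  0.287] F [-0.311  0.032 -1.445] w 40.63353801872658 t 5.9167
shift units [-0.039 -0.191  2.958] turn units [ 0.126 -0.054 -0.001]
```

Call:
step_arm(moves=[0,-0.15,0.5,0.08,-0.03,0,0.12,0,0,0.55,0,0,0,0.12,0,0,0.6,0,0,0,0.12,0,0,0.6,0,0,0,0.12,0,0,0.5,0,0,0,0.12,0,0,0,0,0,0,0.12])

```text
time: 6.42
tool_pos: [524.6, -393.6, 30.0]
tcp_rot: [3.138, -0.002, 0.286]
contact_force: [-0.2, -0.9, -0.1]
grip_width: 40.5
```

```bash
python3 - <<'E'
from h import *
import cv2
plan([524,-393,31],0.287)
a=capture("side")[:,:,::-1]; cv2.imwrite("pics/s2.png",cv2.resize(a[200:340,220:400],None,fx=4,fy=4,interpolation=cv2.INTER_CUBIC))
E
```

```text
pos [ 524.59  -393.587   29.956] rot [ 3.138 -0.002  0.286] F [-0.249 -0.854 -0.144] w 40.48887052984303 t 6.4167
shift units [-0.02  -0.036 -0.052] turn units [ 0.048 -0.03  -0.014]
```

View pics/s2.png

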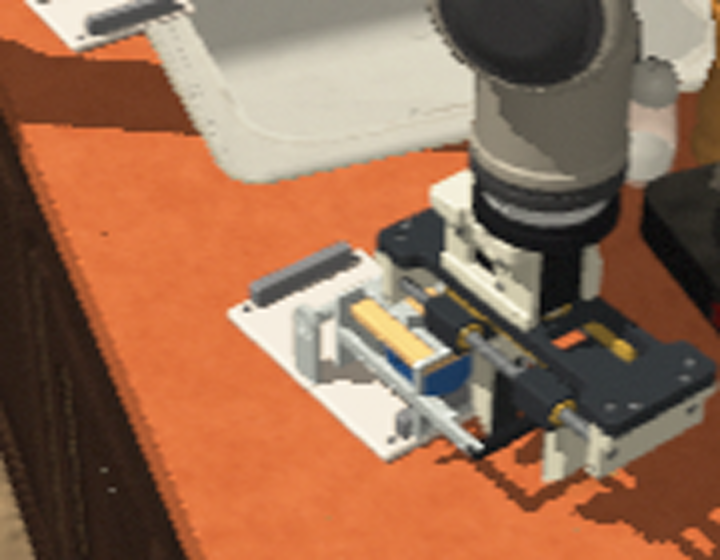

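Fingers straddle the bar, with the inner one in the gap between bar (end at about (475,455)) and frame. Closing.

Call:
step_arm(moves=[0,0,0,0,0,0,0.5,0,0,0,0,0,0,0.8,0,0,0,0,0,0,1,0,0,0,0,0,0,1,0,0,0,0,0,0,1,0,0,0,0,0,0,1])

```text
time: 6.97
tool_pos: [525.5, -393.1, 32.7]
tcp_rot: [3.138, -0.004, 0.286]
contact_force: [-1.5, 3.2, -2.4]
grip_width: 9.0
```

```bash
python3 - <<'E'
from h import *
plan([524,-393,31],0.287)
E
```

```text
pos [ 525.462 -393.066   32.699] rot [ 3.138 -0.004  0.286] F [-1.466  3.18  -2.434] w 9.007015786367825 t 6.9667
shift units [-0.069 -0.024  0.085] turn units [ 0.052 -0.052 -0.011]
```

```bash
cat >> h.py <<'E'
P0=np.array([525.0,-393.1,32.7]); N=np.array([-.284,.959,0]); 
def swing(step=4,k=8,yaw=0.287):
    o=get_obs(); Rc=R.from_euler('xyz',o['tcp_rot']); Rt=R.from_euler('xyz',[np.pi,0,yaw])
    d=o['tool_pos']-P0; u=d@N; v=d[2]; th=np.degrees(np.arctan2(v,140-u)); rad=np.hypot(v,140-u)
    print("t",o['time'],"th",th,"rad",rad,"lateral",d@[.959,.284,0],"F",o['contact_force'],"w",o['grip_width'],"rot",o['tcp_rot'])
    print("turn units",np.degrees((Rc.inv()*Rt).as_rotvec())/4)
    p=np.array([u,v]); lat=d@[.959,.284,0]
    for i in range(k):
        t=np.radians(min(180,th+step*(i+1))); q=np.array([140-140*np.cos(t),140*np.sin(t)])
        s=Rc.inv().apply((q-p)[0]*N+np.array([0,0,(q-p)[1]]) - lat/k*np.array([.959,.284,0]))/20
        print(s.round(2),round(np.degrees(t),1)); p=q
E
python3 -c "
from h import *
swing()"
```

```text
t 6.9667 th -0.00021656070841206097 rad 140.09806900489716 lateral 0.4524994937481243 F [-1.466  3.18  -2.434] w 9.007015786367825 rot [ 3.138 -0.004  0.286]
turn units [ 0.052 -0.052 -0.011]
[-0.   -0.02 -0.49] 4.0
[-0.   -0.05 -0.49] 8.0
[-0.   -0.08 -0.48] 12.0
[-0.   -0.12 -0.47] 16.0
[-0.   -0.15 -0.47] 20.0
[-0.   -0.18 -0.45] 24.0
[-0.   -0.21 -0.44] 28.0
[-0.   -0.24 -0.42] 32.0
```

Start with 4 gentler rows.

Call:
step_arm(moves=[0,-0.01,-0.25,0,0,0,1,0,-0.03,-0.35,0,0,0,1,0,-0.05,-0.45,0,0,0,1,0,-0.08,-0.47,0,0,0,1])

```text
time: 7.3
tool_pos: [524.4, -389.9, 63.6]
tcp_rot: [3.138, -0.003, 0.286]
contact_force: [1.5, 1.7, -4.1]
grip_width: 8.6
```

```bash
python3 -c "
from h import *
swing()"
```

```text
t 7.3 th 12.74541939671061 rad 140.25479828633848 lateral 0.3714230559206892 F [ 1.534  1.701 -4.111] w 8.634650678976206 rot [ 3.138 -0.003  0.286]
turn units [ 0.056 -0.05  -0.011]
[-0.   -0.13 -0.47] 16.7
[-0.   -0.16 -0.46] 20.7
[-0.   -0.19 -0.45] 24.7
[-0.   -0.22 -0.44] 28.7
[-0.   -0.25 -0.42] 32.7
[-0.   -0.28 -0.4 ] 36.7
[-0.   -0.3  -0.38] 40.7
[-0.   -0.33 -0.36] 44.7
```

Call:
step_arm(moves=[0,-0.13,-0.47,0,0,0,1,0,-0.16,-0.46,0,0,0,1,0,-0.19,-0.45,0,0,0,1,0,-0.22,-0.44,0,0,0,1,0,-0.25,-0.42,0,0,0,1,0,-0.28,-0.4,0,0,0,1,0,-0.3,-0.38,0,0,0,1,0,-0.33,-0.36,0,0,0,1])

```text
time: 7.97
tool_pos: [512.4, -349.4, 139.6]
tcp_rot: [3.139, -0.004, 0.286]
contact_force: [1.6, 3.1, -6.4]
grip_width: 8.9
```

```bash
python3 -c "
from h import *
swing()"
```

```text
t 7.9667 th 48.5303444233433 rad 142.69098880638848 lateral 0.35287886690076725 F [ 1.63   3.138 -6.406] w 8.94652389209962 rot [ 3.139 -0.004  0.286]
turn units [ 0.042 -0.062 -0.01 ]
[-0.   -0.47 -0.21] 52.5
[-0.   -0.4  -0.28] 56.5
[-0.   -0.42 -0.26] 60.5
[-0.   -0.43 -0.23] 64.5
[-0.   -0.45 -0.2 ] 68.5
[-0.   -0.46 -0.16] 72.5
[-0.   -0.47 -0.13] 76.5
[-0.   -0.48 -0.1 ] 80.5
```

Call:
step_arm(moves=[0,-0.42,-0.26,0,0,0,1,0,-0.41,-0.26,0,0,0,1,0,-0.42,-0.25,0,0,0,1,0,-0.43,-0.22,0,0,0,1,0,-0.45,-0.19,0,0,0,1,0,-0.46,-0.15,0,0,0,1,0,-0.47,-0.12,0,0,0,1,0,-0.48,-0.08,0,0,0,1])

```text
time: 8.63
tool_pos: [491.4, -278.4, 177.4]
tcp_rot: [3.126, -0.008, 0.286]
contact_force: [1.2, -2.7, 0.9]
grip_width: 9.1
```

```bash
python3 -c "
from h import *
swing()"
```

```text
t 8.6333 th 81.9497831997336 rad 146.18582495401355 lateral 0.3982523839277056 F [ 1.209 -2.657  0.861] w 9.070084426904318 rot [ 3.126 -0.008  0.286]
turn units [ 0.223 -0.118 -0.018]
[-0.01 -0.53  0.25] 85.9
[-0.   -0.49 -0.03] 89.9
[-0.   -0.49  0.01] 93.9
[-0.   -0.49  0.04] 97.9
[-0.   -0.48  0.08] 101.9
[-0.   -0.48  0.11] 105.9
[-0.   -0.47  0.14] 109.9
[-0.   -0.46  0.18] 113.9
```

```bash
python3 - <<'E'
from h import *
import cv2
a=capture("side")[:,:,::-1]; cv2.imwrite("pics/s3.png",cv2.resize(a[180:330,230:390],None,fx=4,fy=4,interpolation=cv2.INTER_CUBIC))
E
```

```text
(no output)
```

View pics/s3.png

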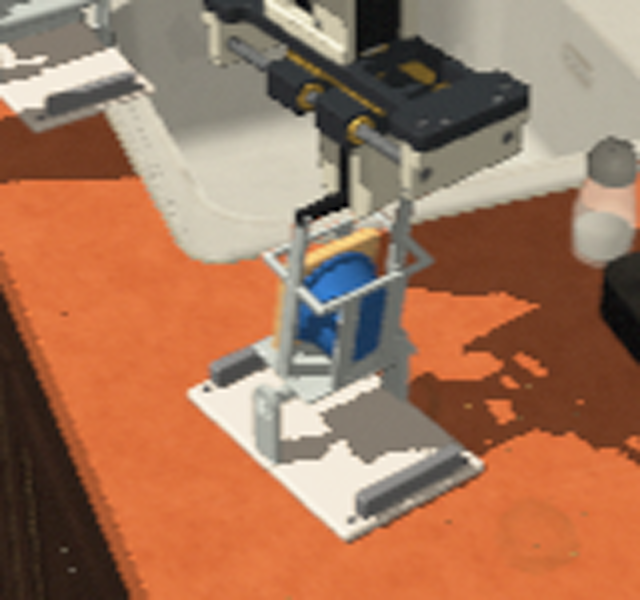

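Call:
step_arm(moves=[0,-0.48,0.1,0.1,0,0,1,0,-0.49,0.07,0.05,0,0,1,0,-0.49,0.1,0,0,0,1,0,-0.49,0.1,0,0,0,1])

```text
time: 9.02
tool_pos: [480.7, -241.7, 176.7]
tcp_rot: [3.125, -0.012, 0.287]
contact_force: [-0.1, -2.3, -1.6]
grip_width: 9.1
```

```bash
python3 -c "
from h import *
swing()"
```

```text
t 9.0167 th 97.02364707974509 rad 145.04927084049297 lateral 0.5028980241900535 F [-0.073 -2.348 -1.553] w 9.147856578211986 rot [ 3.125 -0.012  0.287]
turn units [ 0.244 -0.171 -0.004]
[-0.01 -0.46  0.32] 101.0
[-0.   -0.48  0.1 ] 105.0
[-0.01 -0.47  0.14] 109.0
[-0.01 -0.46  0.17] 113.0
[-0.01 -0.45  0.2 ] 117.0
[-0.01 -0.43  0.23] 121.0
[-0.01 -0.41  0.26] 125.0
[-0.01 -0.4   0.29] 129.0
```

Call:
step_arm(moves=[0,-0.46,0.3,0.15,-0.1,0,1,0,-0.46,0.25,0.1,-0.05,0,1,0,-0.46,0.25,0,0,0,1,0,-0.45,0.25,0,0,0,1])

```text
time: 9.35
tool_pos: [470.0, -204.5, 164.1]
tcp_rot: [3.137, -0.006, 0.287]
contact_force: [0.2, -0.7, 1.5]
grip_width: 8.9
```

```bash
python3 -c "
from h import *
swing()"
```

```text
t 9.35 th 113.2709671316896 rad 142.98628834655707 lateral 0.7916370310257096 F [ 0.153 -0.715  1.498] w 8.907432288759692 rot [ 3.137 -0.006  0.287]
turn units [ 0.072 -0.082  0.003]
[-0.01 -0.38  0.34] 117.3
[-0.01 -0.43  0.24] 121.3
[-0.01 -0.41  0.27] 125.3
[-0.01 -0.39  0.29] 129.3
[-0.01 -0.37  0.32] 133.3
[-0.01 -0.35  0.35] 137.3
[-0.01 -0.32  0.37] 141.3
[-0.01 -0.29  0.39] 145.3
```

Call:
step_arm(moves=[0,-0.4,0.3,0,0,0,1,0,-0.42,0.28,0.05,-0.05,0,1,0,-0.4,0.29,0,0,0,1,0,-0.38,0.31,0,0,0,1,0,-0.36,0.33,0,0,0,1,0,-0.34,0.36,0,0,0,1,0,-0.31,0.38,0,0,0,1,0,-0.28,0.4,0,0,0,1])

```text
time: 10.02
tool_pos: [451.8, -142.5, 107.3]
tcp_rot: [3.141, -0.003, 0.288]
contact_force: [2.1, -4.3, -3.1]
grip_width: 8.7
```

```bash
python3 -c "
from h import *
swing()"
```

```text
t 10.0167 th 148.36351092977688 rad 142.20454577177398 lateral 0.9507166811781711 F [ 2.06  -4.331 -3.12 ] w 8.720745179232326 rot [ 3.141 -0.003  0.288]
turn units [ 0.004 -0.041  0.011]
[-0.01 -0.15  0.48] 152.4
[-0.01 -0.21  0.44] 156.4
[-0.01 -0.18  0.45] 160.4
[-0.01 -0.15  0.47] 164.4
[-0.01 -0.12  0.47] 168.4
[-0.01 -0.08  0.48] 172.4
[-0.01 -0.05  0.49] 176.4
[-0.01 -0.01  0.44] 180.0
```

Call:
step_arm(moves=[0,-0.2,0.43,0,0,0,1,0,-0.19,0.43,0,0,0,1,0,-0.16,0.43,0,0,0,1,0,-0.12,0.42,0,0,0,1,0,-0.09,0.38,0,0,0,1,0,-0.06,0.35,0,0,0,1])

```text
time: 10.52
tool_pos: [446.7, -125.0, 52.4]
tcp_rot: [3.139, -0.003, 0.289]
contact_force: [1.3, -5.3, 0.2]
grip_width: 8.9
```

```bash
python3 -c "
from h import *
swing(2)"
```

```text
t 10.5167 th 171.95762145746164 rad 140.76235823205099 lateral 1.0204746817767296 F [ 1.309 -5.346  0.225] w 8.85753873513084 rot [ 3.139 -0.003  0.289]
turn units [ 0.033 -0.037  0.025]
[-0.01  0.01  0.25] 174.0
[-0.01 -0.02  0.24] 176.0
[-0.01 -0.01  0.24] 178.0
[-0.01 -0.01  0.24] 180.0
[-0.01 -0.    0.01] 180.0
[-0.01 -0.   -0.  ] 180.0
[-0.01 -0.   -0.  ] 180.0
[-0.01 -0.   -0.  ] 180.0
```

Call:
step_arm(moves=[0,-0.02,0.22,0,0,0,1,0,-0.02,0.2,0,0,0,1,0,0,0.18,0,0,0,1,0,0,0.15,0,0,0,1,0,0,0,0,0,0,1])

```text
time: 10.93
tool_pos: [447.0, -124.2, 37.5]
tcp_rot: [3.139, -0.004, 0.288]
contact_force: [-0.7, -3.7, -1.5]
grip_width: 8.9
```

```bash
python3 - <<'E'
from h import *
import cv2
swing(2,4)
a=capture("side")[:,:,::-1]; cv2.imwrite("pics/s4.png",cv2.resize(a[180:330,230:390],None,fx=4,fy=4,interpolation=cv2.INTER_CUBIC))
E
```

```text
t 10.9333 th 178.05396250154976 rad 140.12902922587568 lateral 1.5404365862839033 F [-0.651 -3.706 -1.493] w 8.893152551951363 rot [ 3.139 -0.004  0.288]
turn units [ 0.041 -0.052  0.016]
[-0.02  0.    0.24] 180.0
[-0.02 -0.   -0.  ] 180.0
[-0.02 -0.   -0.  ] 180.0
[-0.02 -0.   -0.  ] 180.0
```

View pics/s4.png

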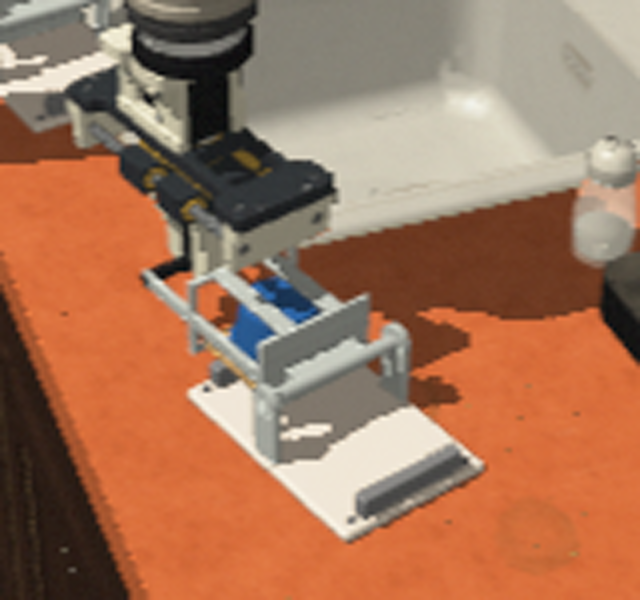

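Call:
step_arm(moves=[0,0,0.15,0,0,0,1,0,0,0.12,0,0,0,1,0,0,0.12,0,0,0,1,0,0,0.12,0,0,0,1])

```text
time: 11.32
tool_pos: [447.4, -124.1, 35.8]
tcp_rot: [3.136, -0.007, 0.288]
contact_force: [-8.7, 0.0, 33.6]
grip_width: 9.1
```

Call:
step_arm(moves=[0,0,-0.03,0,0,0,1,0,0,0,0,0,0,0.7,0,0,0,0,0,0,0.4,0,0,0,0,0,0,0.12,0,0,0,0,0,0,0.12,0,0,0,0,0,0,0.12])

```text
time: 11.82
tool_pos: [445.4, -122.0, 36.1]
tcp_rot: [3.141, -0.005, 0.287]
contact_force: [0.2, -0.2, 0.4]
grip_width: 36.1
```

```bash
python3 - <<'E'
from h import *
import cv2
swing(2,1)
a=capture("scene")[:,:,::-1]; cv2.imwrite("pics/c5.png",cv2.resize(a[180:330,230:390],None,fx=4,fy=4,interpolation=cv2.INTER_CUBIC))
a=capture("side")[:,:,::-1]; cv2.imwrite("pics/s5.png",cv2.resize(a[180:330,230:390],None,fx=4,fy=4,interpolation=cv2.INTER_CUBIC))
E
```

```text
t 11.8167 th 178.6464931833503 rad 142.6335941446093 lateral 0.6522937770911812 F [ 0.171 -0.2    0.401] w 36.07097879992724 rot [ 3.141 -0.005  0.287]
turn units [ 0.014 -0.069  0.001]
[-0.03  0.13  0.17] 180.0
```

View pics/s5.png

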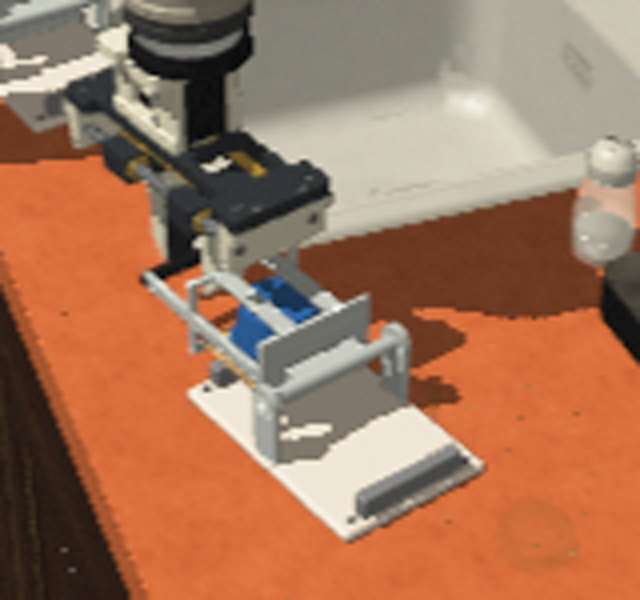

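View pics/c5.png

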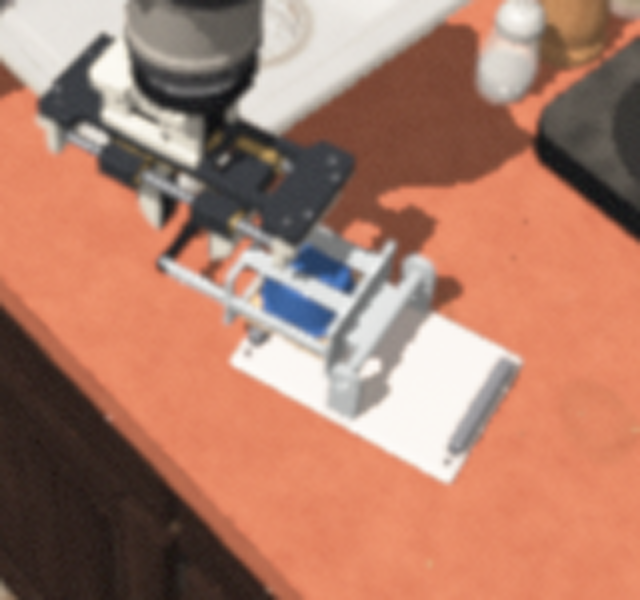

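Call:
step_arm(moves=[0,0,-0.2,0,0,0,0.12,0,0,-0.3,0,0,0,0.12,0,0,-0.4,0,0,0,0.12,0,0,-0.6,0,0,0,0.12,0,0,-0.8,0,0,0,0.12,0,0,-1,0,0,0,0.12,0,0,-1,0,0,0,0.12,0,0,-1,0,0,0,0.12])

```text
time: 12.58
tool_pos: [442.4, -120.9, 146.4]
tcp_rot: [-3.137, 0.001, 0.287]
contact_force: [-0.1, 0.4, 0.3]
grip_width: 40.6
```

Call:
step_arm(moves=[0,0,-1,0,0,0,0.12,0,0,-1,0,0,0,0.12,0,0,-0.6,0,0,0,0.12,0,0,-0.3,0,0,0,0.12,0,0,0,0,0,0,0.12,0,0,0,0,0,0,0.12])

```text
time: 13.08
tool_pos: [443.7, -121.6, 216.4]
tcp_rot: [3.138, -0.009, 0.287]
contact_force: [0.1, -0.5, -0.0]
grip_width: 40.3
```

```bash
python3 - <<'E'
from h import *
import cv2
a=capture("scene")[:,:,::-1];b=capture("side")[:,:,::-1]; print(get_obs()['time'],get_obs()['dq'])
f=lambda i:cv2.resize(i,None,fx=2.5,fy=2.5,interpolation=cv2.INTER_CUBIC)
cv2.imwrite("pics/f.png",np.hstack([f(a[110:330,230:390]),f(b[110:330,230:390])])[:600,:800])
cv2.imwrite("pics/g.png",np.hstack([f(a[120:220,130:260]),f(b[140:240,190:320])]))
E
```

```text
13.1833 [0.    0.014 0.007 0.    0.001 0.002]
```

View pics/f.png

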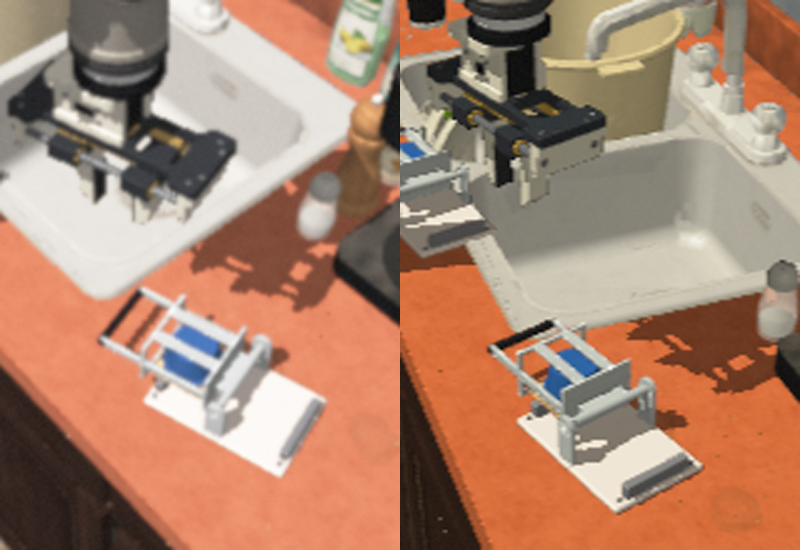

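View pics/g.png

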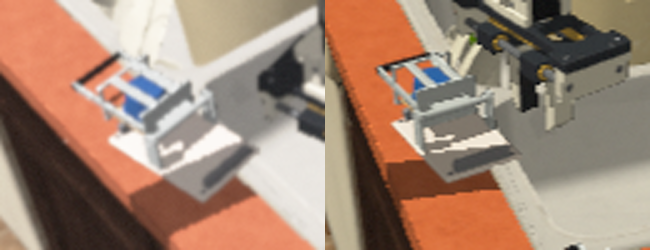

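```bash
python3 - <<'E'
from h import *
import cv2
print(tri((271.2,246),(266,250)),tri((288,227.2),(291.2,240)))
im=capture("wrist")[:,:,::-1]; cv2.imwrite("pics/w9.png",im)
E
```

```text
(array([ 406.911, -138.292,   49.127]), np.float64(3.119056154147989)) (array([ 479.324, -121.656,   50.152]), np.float64(2.382198457323651))
```

View pics/w9.png

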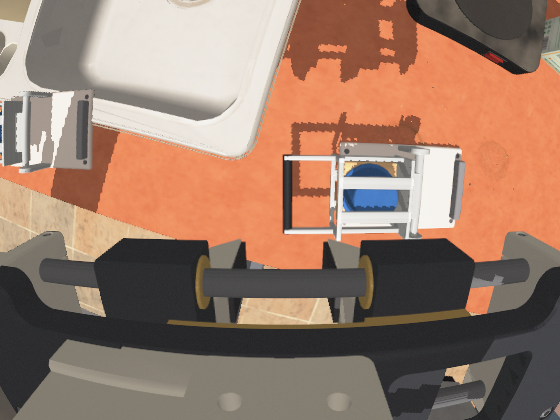

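Bar at about 50 mm height on the left side (bar at (287,195) px), with the blue mould bottom up and centred over the board at (370,188). Nothing is touching the robot, so I'm handing in.

```bash
python3 -c "
from plant import *
print(close_job())"
```

```text
the job is handed in; nothing more can be done
None
```

I turned the right-hand stand's cradle over and handed the job in at about 13 s; no verdict is reported. I gripped its black bar, swung the cradle over at about 0.9 rad/s, lowered it onto its stop, opened the fingers and lifted clear.

**Cradle:** it lies flat on the left. I measured the bar ends at 49 and 50 mm above the worktop, which matches flat.

**Mould and board:** the mould shows bottom up in the cradle. In the wrist picture it looks centred over the board. I judged that by eye and did not measure the offset.

**Other stand:** it looks untouched in the final views.

**Robot:** it is clear of everything, with contact force close to zero.

**What did not go to plan:**
- The bar slipped about 6 mm towards the fingertips near upright. I partly corrected this on the way down, and the hold was never lost.
- The press onto the end stop briefly read about 34 N vertically at the wrist, through the fingers.

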